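# Check a blind bore with a depth rod and mark its exposed length

## Robot

A 6-joint arm with a two-finger parallel gripper is mounted at the origin on the work surface. World frame = base frame: x ahead of the robot, y to its left, z up, the work surface at z = 0. Lengths are in m, angles in rad, forces in N, time in s.
With the tool pointing down it reaches from about 0.3 to 0.875 m from the base axis. Payload 6.4 kg.
Tool frame: the origin (TCP) lies on the centre line of the jaws, within the pads' length; the fingertips stand 25 mm ahead of it and the grasp point (between the pads) lies 6 mm ahead of it; z points along the fingers, y is the line along which they close (so a half turn about z gives the same grasp; the last joint's range is limited). The gripper opens to 88 mm and grips with 3 to 60 N. Pads are 18 mm wide; open, the fingers measure 123 mm over their backs; the gripper's body (75 mm by 187 mm) begins 45 mm behind the grasp point.
Start: joints at [1.125, 0.181, 1.607, -0, 1.354, -0.206], TCP at [0.137, 0.559, 0.264] pointing down, gripper open.
Joint ranges: [-2.99, 2.99], [-0.89, 2.07], [0.3, 2.58], [-1.14, 4.28], [0, 2.63], [-3.12, 3.12]. Speed limits (rad/s): [2.57, 2.57, 3.01, 3.14, 3.14, 3.14].

## Interface

Orientations are given as a rotation vector (axis times angle).
In Python, from station import r gives the robot as it stands.
- The arm moves only by the tool carry_out, never from a script. Its argument "moves" is a list that holds one entry, the list of rows, each a list of 5 numbers: the closure, from 0 (fully open) to 1 (shut), then the shift along the tool's x, y, z in mm, then the turn about the tool's z in rad. A call has 1 to 10 rows; each row is the pose to reach, as a shift and turn from the pose commanded when the call began, along the tool's axes at that moment; what a row does not reach only later rows make up. A row lasts 1/10 s, in which the tool goes at most 50 mm and 8.59 degrees, less where a joint would pass 70% of its speed; a pose out of reach is approached as far as the arm can. A call with a gripper value outside its range is refused whole. The fingers move at their own pace and stop on an object; "force" is the grip in N (left out, the last holds). Time passes only in rows, so rows that repeat a pose let the fingers close. It gives the time, the measured TCP pose, the force, the opening and the grip force at its end, in the units of the state.
- r.state(): the state, without advancing time (a new reading comes with each control period).
- r.snapshot(name): name is "scene" or "top" or "wrist"; returns a dict with "color" (400x640x3 uint8, red, green, blue), "fx", "fy", "cx", "cy" (pixels), "R" (3x3) and "t" (3): a world point X has camera coordinates R X + t; the wrist camera has in their place "mount" (4x4, takes a point from camera to tool coordinates, whose origin is the TCP and whose axes are the flange's). Camera axes: x right, y down, z forward; pixel columns grow to the right and rows downward; lengths in m; the calibration is good to about 2 mm. A picture is of the moment at which its call begins: read the wrist's pose just before it. There is no depth.
- r.close_job(): hands the job in; it is judged then, once.
Trained networks look in a picture, given as the dict that the camera call returned (one of the last four; its "shot" number tells which), for a name from the list of things; names that differ only in an ending like _2 or _b are one class to them, and where a whole thing is asked for, a point or a joint stands for the part that bears it (a point fixed in the world has none). Each returns a list of dicts, best first, with "conf" (0 to 1); they miss things now and then, are a little off and sometimes report something else, mostly with a low value. They report only what shows in the picture. A call takes as long as a camera call. They do not tell look-alikes from the thing itself.
- r.search_frame(picture, label): "position" ([x, y, z] in m, in world coordinates, good to about 4 mm: the middle of the surface that is visible of it).
- r.silhouettes(picture, label): "pixels" (400x640 bool, what is visible of it).
- r.mark_of(picture, label): "position" ([x, y, z] in m, in world coordinates, good to about 4 mm: a listed point, or the origin of a listed thing).
The state is a dict: "clock": time; "joints": joint angles; "joint_vel": joint speeds; "joint_efforts": joint torques, N m; "eef_pos": TCP position; "eef_rot": TCP orientation; "contact_force": force on the tool from outside, world axes, zero at the start; "ft_torque": the same for the moment, N m; "opening": opening from 0.0 (shut) to 1.0 (fully open); "gripper_force": force on a finger pad.
Only numpy, scipy, OpenCV 4.12 (cv2) and the standard library are available. Lean on these libraries where they do the work, as an engineer would, in place of code of your own. Each camera call takes 0.05 s, during which the arm holds its last target. There are 200 camera calls.

## Task

Take the flat-headed depth rod from the rack and slide it down the bore of the aluminium housing, past the stiff ball plungers, until it bottoms on the sprung contact pad; press it home with about 12 N of push, never as much as 20 N, then let it go and leave it standing there. Then read how far it sticks out by raising the pointer of the height gauge until the pointer is level with the top of the rod, and leave it there. Leave the two other pins in the rack alone and do not shift the solder reel or the flux jar.

Things in the scene. Friction and masses are not known exactly. Their poses are not given: they have to be found in the camera images.
- rod: The depth rod: plain steel, loose, about 140 g, stands upright in one of the three holes of the rack (any of them). Stem 12 mm in diameter tapering to 7 mm over the last 6 mm, 110 mm long; on top a flat round head 24 mm in diameter and 20 mm high; 130 mm long overall. Origin at the foot's centre, z up along the rod. At the start the foot stands 10 mm above the table, so the head is at 120 to 140 mm.
- rod_tip (a point): Centre of the foot of the depth rod.
- rod_top (a point): Centre of the flat top of the depth rod's head, 130 mm above the foot.
- housing: Aluminium housing fixed to the bench: a 70 x 70 mm block 80 mm high with a round vertical blind bore in the middle of its top, a foot flange with a screw on its +x and -x sides and a brass bush on its +y and -y sides. Origin at the centre of its underside; z up.
- mouth (a point): Centre of the bore's mouth, 80 mm above the table. A funnel, 28 mm wide at the top, narrows over 12 mm to the 14 mm bore. 22 mm down, two spring balls catch the foot (a brief 5 to 12 N), then clamp the stem (1 to 5 N of drag), so the rod does not sink by its own weight. A sprung pad lies at the bottom, 42 to 62 mm below the mouth, unmeasured: the rod is left 65 to 88 mm out.
- pad (a joint): How far the contact pad at the bottom of the bore is pressed down, in m: 0 free, 16 mm at its stop, 1.5 N per mm. The rod is pressed home above 3.5 mm (about 5 N on the pad, besides the plungers' drag) and the pad is overloaded above 13.3 mm (20 N). When the rod is let go it rides up a few mm with the pad and stays standing on it.
- gauge: Height gauge fixed to the bench beside the housing: a steel scale post 22 mm wide and 8 mm thick, 183 mm high, on a 60 x 50 mm dark foot. It stands about 120 mm to the housing's +y side. Origin at the underside below the post; z up. Its own -y side looks towards the housing.
- pointer (a joint): Height of the pointer's slide on the gauge post, in m; the pointer's blade and arm are 90 mm above the table at 0 and 175 mm at 0.085. Slides up and down with 3 N of friction (plus 1 N weight) and stays where it is left.
- pointer_tip (a point): The tip of the pointer's blade, at its upper edge: a steel blade 4 mm thick and 6 mm high that reaches 59 mm from the post to the gauge's -y side, towards the rod. This point is to be level with the rod's top.
- pointer_grip (a point): Grip point on the pointer's handle: an upright black round handle 14 mm in diameter and 42 mm high, on an arm 65 mm to the gauge's -x side of the post; the point is on its axis, 28 mm above the pointer tip's level and 10 mm below the handle's top.
- rack: Black plastic rack fixed to the bench, 70 x 180 mm, 55 mm high, with three 13.5 mm holes in a row along its y axis, 55 mm apart, with a floor 10 mm above the table. Origin at the centre of its underside; z up.
- ball_pin: Loose steel pin with a black ball of 26 mm on top, 121 mm long, in another hole of the rack; to be left alone. Origin at its foot.
- tee_pin: Loose steel pin with a 34 mm crossbar on top, 117 mm long, in another hole of the rack; to be left alone. Origin at its foot.
- solder_reel: Reel of solder lying flat, red flanges 60 mm in diameter, 44 mm high; to be left alone. Origin under its centre.
- flux_jar: Closed jar 48 mm in diameter, 55 mm high; to be left alone. Origin under its centre.
Things that resemble listed ones, but are neither listed nor needed, are in the scene too. Leave any orange or purple look-alike of the gauge alone.

How it is judged:
By the outcome, as a careful person would: the job done as asked, in the order asked, and still so for the second after the job is handed in, with the robot touching nothing.
It also fails if it takes over 67 s, if anything falls off the work surface, if the arm or the gripper's body presses on something with over 40 N, if the wrist force passes 120 N, or if a joint passes its speed limit or range.

## Working session

There is one attempt and no reset: what is moved stays moved. The work goes in short steps, Python scripts to look and compute and a tool call to move; the robot and the scene stay as the last step left them, time stands still between calls to the robot, and variables do not carry over. Pictures are saved under pics/ and viewed, at most 10 in all, crops included, and the job is handed in when it is done.

Besides the shell and the picture viewer there is one more tool, called after ">>>" as name([rows], argument=value, ...), one row to a line, values as JSON. carry_out: Moves the arm, as the interface text tells. Its arguments: {"type":"object","properties":{"moves":{"type":"array","items":{"type":"array","items":{"type":"array","items":{"type":"number"}}}},"force":{"type":"number"}},"required":["moves"]}

```bash
mkdir -p pics; cat > h.py <<'E'
import numpy as np,cv2
from scipy.spatial.transform import Rotation as Ro
from station import r
def save(p,n,crop=None):
    c=p["color"][:,:,::-1]
    if crop: c=c[crop[1]:crop[3],crop[0]:crop[2]]; c=cv2.resize(c,None,fx=crop[4],fy=crop[4],interpolation=cv2.INTER_CUBIC)
    cv2.imwrite("pics/"+n+".png",c)
def proj(p,X):
    c=p["R"]@np.array(X)+np.array(p["t"]).ravel(); return [round(float(p["fx"]*c[0]/c[2]+p["cx"])),round(float(p["fy"]*c[1]/c[2]+p["cy"]))]
E
python3 - <<'E'
from h import *
s=r.state();print(s["eef_pos"],s["eef_rot"],s["clock"],Ro.from_rotvec(s["eef_rot"]).as_matrix().round(3).tolist())
for n in["scene","top"]:
    p=r.snapshot(n);save(p,n+"1")
    print(n,p["fx"],(-np.array(p["R"]).T@np.array(p["t"]).ravel()).round(3))
    for l in["rod","rod_top","housing","mouth","gauge","pointer_tip","pointer_grip","rack","ball_pin","tee_pin","solder_reel","flux_jar"]:
        for d in r.mark_of(p,l)[:3]: print(l,np.round(d["position"],3),round(d["conf"],2),proj(p,d["position"]))
E
```

```text
[0.13635044 0.55809159 0.26283843] [-3.75666365e-01 -3.11852865e+00  2.59223170e-03] 0.0 [[-0.971, 0.237, -0.001], [0.237, 0.971, -0.002], [0.0, -0.002, -1.0]]
scene 437.100309930128 [1.112 0.034 0.917]
rod [ 0.547 -0.288  0.006] 0.71 [202, 248]
rod [ 0.56  -0.23   0.006] 0.19 [225, 253]
rod_top [ 0.548 -0.288  0.142] 0.79 [188, 215]
housing [0.539 0.044 0.002] 0.72 [337, 248]
mouth [0.536 0.046 0.082] 0.83 [338, 228]
gauge [0.204 0.338 0.001] 0.83 [439, 152]
gauge [ 0.557  0.156 -0.003] 0.79 [383, 256]
gauge [0.714 0.05  0.002] 0.69 [339, 315]
pointer_tip [ 0.693 -0.005  0.087] 0.88 [314, 289]
pointer_tip [ 0.285 -0.275  0.09 ] 0.72 [219, 147]
pointer_tip [0.552 0.099 0.101] 0.64 [362, 230]
pointer_grip [0.652 0.072 0.119] 0.68 [351, 264]
pointer_grip [0.491 0.163 0.138] 0.67 [391, 198]
pointer_grip [0.135 0.336 0.121] 0.65 [443, 104]
rack [ 0.552 -0.284  0.001] 0.56 [203, 250]
rack [0.535 0.043 0.082] 0.37 [337, 228]
ball_pin [ 0.56  -0.233  0.009] 0.48 [223, 252]
tee_pin [ 0.54  -0.342  0.01 ] 0.51 [180, 244]
solder_reel [ 0.712 -0.104 -0.   ] 0.71 [270, 314]
flux_jar [ 0.321  0.2
[... 405 characters left out ...]
 0.106] 0.74 [289, 166]
pointer_tip [0.202 0.276 0.087] 0.49 [218, 298]
pointer_tip [ 0.7   -0.003  0.092] 0.44 [326, 115]
pointer_grip [0.138 0.339 0.121] 0.69 [188, 326]
pointer_grip [0.647 0.067 0.115] 0.63 [300, 130]
pointer_grip [ 0.225 -0.211  0.114] 0.63 [408, 291]
rack [ 0.551 -0.288 -0.001] 0.62 [422, 175]
rack [0.535 0.039 0.002] 0.27 [311, 179]
ball_pin [ 0.558 -0.234  0.006] 0.52 [404, 172]
tee_pin [ 0.557 -0.233  0.008] 0.53 [404, 172]
tee_pin [ 0.537 -0.346  0.009] 0.48 [442, 179]
solder_reel [ 0.709 -0.105 -0.   ] 0.83 [360, 124]
solder_reel [ 0.551 -0.288  0.14 ] 0.69 [435, 163]
solder_reel [ 0.557 -0.232  0.004] 0.67 [403, 173]
flux_jar [ 0.321  0.209 -0.005] 0.71 [252, 252]
```

View pics/scene1.png

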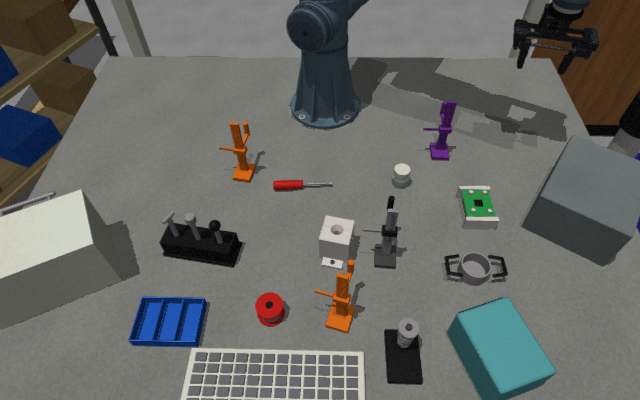

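View pics/top1.png

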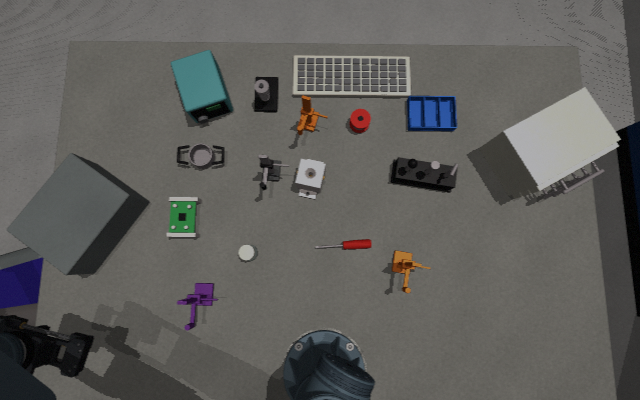

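The scene view shows the black rack at about (200,245). The flat-headed rod is in the middle hole, with the tee pin to its left and the ball pin to its right. The housing is at (337,238) and the real dark gauge at (388,235). The orange and purple gauges are the look-alikes. I'll move to above the rod, closing across the rack row.

>>> carry_out([
  [[0, -600, -723, 0, 1.515], [0, -600, -723, 0, 1.515], [0, -600, -723, 0, 1.515], [0, -600, -723, 0, 1.515], [0, -600, -723, 0, 1.515], [0, -600, -723, 0, 1.515], [0, -600, -723, 0, 1.515], [0, -600, -723, 0, 1.515], [0, -600, -723, 0, 1.515], [0, -600, -723, 0, 1.515]],
])

```text
clock: 2.3
eef_pos: [0.3559, 0.1071, 0.2642]
eef_rot: [2.406, 2.018, 0.002]
contact_force: [0.0, 0.9, 0.1]
opening: 1.003
gripper_force: 0.0
```

```bash
cat >> h.py <<'E'
def togo(x,y,z,ang=None):
    "shift in tool axes (mm) and turn to reach TCP x,y,z with tool y axis at world angle ang (deg)"
    s=r.state();R=Ro.from_rotvec(s["eef_rot"]).as_matrix()
    d=R.T@(np.array([x,y,z])-s["eef_pos"])*1000
    a=np.degrees(np.arctan2(R[1,1],R[0,1]))
    t=0 if ang is None else -np.radians((ang-a+90)%180-90)
    print("t",s["clock"],"tcp",np.round(s["eef_pos"],4),"yang",a.round(1),"z",R[:,2].round(3),"go",d.round(1),"turn",round(t,3),"F",np.round(s["contact_force"],1),"open",np.round(s["opening"],3),"grip",np.round(s["gripper_force"],1))
E
python3 -c "
from h import *
togo(.549,-.287,.263,-10.5)"
```

```text
t 2.3 tcp [0.3559 0.1071 0.2642] yang -10.0 z [ 0.002  0.    -1.   ] go [-354.4  258.8    1.5] turn 0.008 F [0.  0.9 0.1] open 1.003 grip 0.0
```

>>> carry_out([
  [[0, -354, 259, 0, 0.008], [0, -354, 259, 0, 0.008], [0, -354, 259, 0, 0.008], [0, -354, 259, 0, 0.008], [0, -354, 259, 0, 0.008], [0, -354, 259, 0, 0.008], [0, -354, 259, 0, 0.008], [0, -354, 259, 0, 0.008], [0, -354, 259, 0, 0.008], [0, -354, 259, 0, 0.008]],
])

```text
clock: 3.3
eef_pos: [0.5518, -0.288, 0.2627]
eef_rot: [2.412, 2.011, -0.001]
contact_force: [-1.0, 0.8, 0.4]
opening: 1.003
gripper_force: 0.0
```

```bash
cat >> h.py <<'E'
def wrist(name,crop=None):
    s=r.state();p=r.snapshot("wrist");save(p,name,crop)
    T=np.eye(4);T[:3,:3]=Ro.from_rotvec(s["eef_rot"]).as_matrix();T[:3,3]=s["eef_pos"]
    C=np.linalg.inv(T@np.array(p["mount"]));q=dict(p);q["R"]=C[:3,:3];q["t"]=C[:3,3];return p,q
def unproj(q,u,v,z):
    "world point at height z under pixel"
    R=np.array(q["R"]);o=-R.T@q["t"];d=R.T@np.array([(u-q["cx"])/q["fx"],(v-q["cy"])/q["fy"],1]);return o+d*(z-o[2])/d[2]
E
python3 - <<'E'
from h import *
p,q=wrist("w1")
for l in["rod_top","rod","ball_pin","tee_pin","rack"]:
    for d in r.mark_of(p,l)[:2]: print(l,np.round(d["position"],4),round(d["conf"],2),proj(q,d["position"]))
for d in r.silhouettes(p,"rod")[:1]:
    v,u=np.nonzero(d["pixels"]);print(u.min(),u.max(),v.min(),v.max(),d["conf"])
togo(.549,-.287,.150,-10.5)
E
```

```text
rod_top [ 0.5475 -0.2843  0.1434] 0.63 [313, 198]
rod [ 0.551  -0.2878  0.0083] 0.93 [319, 167]
ball_pin [ 0.5586 -0.2328  0.0122] 0.8 [317, 119]
tee_pin [ 0.5407 -0.3423  0.0118] 0.82 [318, 212]
rack [ 0.5466 -0.2884  0.001 ] 0.84 [315, 166]
302 331 169 212 0.72
t 3.65 tcp [ 0.551  -0.2823  0.2642] yang -10.1 z [ 0. -0. -1.] go [ -5.   -1.2 114.2] turn 0.008 F [-0.7 -0.3 -0.6] open 1.0 grip 0.0
```

View pics/w1.png

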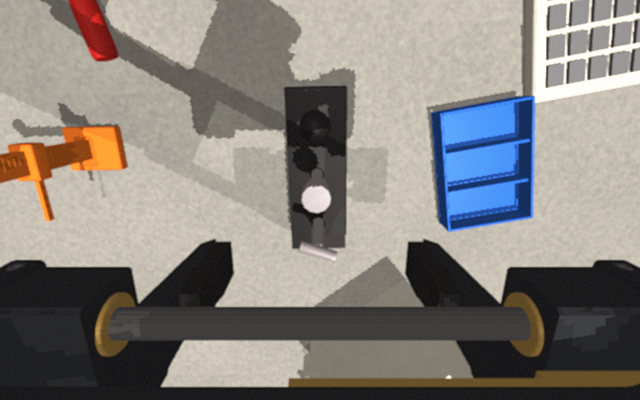

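The wrist view shows the rod head at (316,199), the ball pin at (315,125) and the tee bar at (318,250). I'll unproject the head and check the pose noise.

```bash
python3 - <<'E'
from h import *
for i in range(3):
    p,q=wrist("w2");print(r.state()["eef_pos"].round(4))
    g=cv2.cvtColor(p["color"],cv2.COLOR_RGB2GRAY)[180:220,296:336]
    v,u=np.nonzero(g>170);c=(u.min()+u.max())/2+296,(v.min()+v.max())/2+180
    print(c,u.max()-u.min(),v.max()-v.min(),unproj(q,*c,.14).round(4))
togo(.549,-.287,.136,-10.5)
E
```

```text
[ 0.5511 -0.2824  0.2643]
(np.float64(318.0), np.float64(204.5)) 28 27 [ 0.5494 -0.286   0.14  ]
[ 0.5511 -0.2826  0.2643]
(np.float64(318.0), np.float64(204.0)) 28 26 [ 0.5495 -0.2858  0.14  ]
[ 0.5511 -0.2828  0.2642]
(np.float64(318.0), np.float64(204.0)) 28 26 [ 0.5496 -0.286   0.14  ]
t 3.8 tcp [ 0.5511 -0.2828  0.2642] yang -10.1 z [ 0.001 -0.    -1.   ] go [ -4.5  -1.4 128.2] turn 0.007 F [-0.9  0.5 -0.3] open 0.999 grip 0.0
```

>>> carry_out([
  [[0, -3, -1, 45, 0.007], [0, -3, -1, 90, 0.007], [0, -3, -1, 115, 0.007], [0, -3, -1, 128, 0.007], [0, -3, -1, 128, 0.007], [1, -3, -1, 128, 0.007], [1, -3, -1, 128, 0.007], [1, -3, -1, 128, 0.007], [1, -3, -1, 128, 0.007], [1, -3, -1, 128, 0.007]],
], force=30)

```text
clock: 4.8
eef_pos: [0.5499, -0.2865, 0.1364]
eef_rot: [2.415, 2.007, 0.0]
contact_force: [0.4, -0.7, 0.9]
opening: 0.569
gripper_force: 0.0
```

>>> carry_out([
  [[1, 0, 0, 0, 0], [1, 0, 0, 0, 0], [1, 0, 0, 0, 0]],
])

```text
clock: 5.1
eef_pos: [0.5495, -0.2863, 0.1356]
eef_rot: [-2.416, -2.008, 0.0]
contact_force: [-0.6, -0.1, -0.0]
opening: 0.3
gripper_force: 0.0
```

```bash
python3 - <<'E'
from h import *
togo(.5495,-.286,.136,-10.5)
E
```

```text
t 5.1 tcp [ 0.5495 -0.2863  0.1356] yang -10.5 z [-0.  0. -1.] go [ 0.3 -0.1 -0.4] turn -0.001 F [-0.6 -0.1 -0. ] open 0.3 grip 0.0
```

>>> carry_out([
  [[1, 0, 0, 0, 0], [1, 0, 0, 0, 0], [1, 0, 0, 0, 0], [1, 0, 0, -15, 0], [1, 0, 0, -50, 0], [1, 0, 0, -90, 0], [1, 0, 0, -110, 0], [1, 0, 0, -110, 0]],
])

```text
clock: 5.9
eef_pos: [0.5513, -0.2876, 0.2509]
eef_rot: [2.41, 2.003, 0.003]
contact_force: [0.4, -0.4, -1.3]
opening: 0.265
gripper_force: 30.0
```

```bash
python3 - <<'E'
from h import *
togo(.537,.043,.245,-10.5)
E
```

```text
t 5.9 tcp [ 0.5513 -0.2876  0.2509] yang -10.5 z [ 0.006 -0.005 -1.   ] go [322.4 -74.5   4.1] turn -0.001 F [ 0.4 -0.4 -1.3] open 0.265 grip 30.0
```

>>> carry_out([
  [[1, 40, -10, 0, 0], [1, 90, -21, 0, 0], [1, 140, -32, 0, 0], [1, 190, -44, 0, 0], [1, 230, -53, 0, 0], [1, 255, -59, 0, 0], [1, 262, -62, 0, 0], [1, 262, -62, 0, 0], [1, 262, -62, 0, 0]],
])

```text
clock: 6.8
eef_pos: [0.5364, -0.0183, 0.2452]
eef_rot: [-2.416, -2.007, 0.001]
contact_force: [-0.5, -0.2, -1.8]
opening: 0.26
gripper_force: 30.0
```

```bash
python3 - <<'E'
from h import *
for i in range(2):
  p,q=wrist("w3")
  for l in["mouth","housing","pointer_tip","pointer_grip","rod_tip"]:
    for d in r.mark_of(p,l)[:2]: print(l,np.round(d["position"],4),round(d["conf"],2),proj(q,d["position"]))
print(proj(q,[.537,.043,.08]))
p=r.snapshot("scene")
for l in["rod_tip","rod_top","mouth"]:
    for d in r.mark_of(p,l)[:2]: print(l,np.round(d["position"],4),round(d["conf"],2))
togo(.537,.043,.245,-10.5)
E
```

```text
mouth [0.5386 0.0417 0.0794] 0.75 [309, 120]
housing [0.5374 0.0403 0.082 ] 0.75 [308, 122]
housing [ 0.5336  0.0432 -0.0026] 0.66 [307, 115]
pointer_tip [0.6906 0.0012 0.088 ] 0.73 [493, 135]
pointer_tip [0.5509 0.1008 0.1093] 0.63 [309, 37]
pointer_grip [0.6496 0.0703 0.1165] 0.85 [453, 54]
rod_tip [ 0.535  -0.0185  0.1193] 0.6 [318, 200]
mouth [0.5381 0.0396 0.0793] 0.89 [309, 123]
housing [ 0.5346  0.0443 -0.0013] 0.9 [307, 114]
housing [ 0.5428 -0.2889  0.0019] 0.5 [359, 354]
pointer_tip [0.5517 0.1018 0.1088] 0.7 [309, 36]
pointer_tip [ 6.961e-01 -5.000e-04  8.740e-02] 0.67 [498, 136]
pointer_grip [0.6502 0.0712 0.1196] 0.83 [454, 52]
rod_tip [ 0.5364 -0.0177  0.12  ] 0.83 [319, 199]
[307, 119]
rod_tip [ 0.5358 -0.0214  0.1171] 0.58
rod_top [ 0.54   -0.3396  0.0088] 0.51
mouth [0.5367 0.0424 0.0808] 0.79
t 7.6 tcp [ 0.5366 -0.0174  0.2457] yang -10.5 z [ 0. -0. -1.] go [ 59.4 -10.6   0.7] turn -0.001 F [ 0.7  0.1 -1.2] open 0.255 grip 30.0
```

View pics/w3.png

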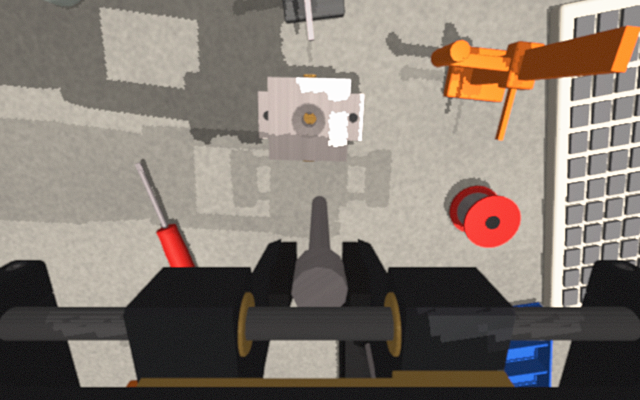

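The view shows the mouth centred at about (309,119) and the held rod's foot at (319,199), hanging upright. I'll move over the mouth and start down.

>>> carry_out([
  [[1, 30, -5, 0, 0], [1, 59, -10, 0, 0], [1, 59, -10, 0, 0], [1, 59, -10, 20, 0], [1, 59, -10, 34, 0], [1, 59, -10, 34, 0], [1, 59, -10, 34, 0]],
])

```text
clock: 8.3
eef_pos: [0.5374, 0.042, 0.2115]
eef_rot: [-2.416, -2.007, 0.001]
contact_force: [0.5, -0.1, -1.2]
opening: 0.253
gripper_force: 30.0
```

```bash
python3 - <<'E'
from h import *
p,q=wrist("w4",(220,60,420,210,4))
for l in["mouth","rod_tip"]:
    for d in r.mark_of(p,l)[:2]: print(l,np.round(d["position"],4),round(d["conf"],2),proj(q,d["position"]))
p=r.snapshot("scene");save(p,"s4",(290,170,390,280,5))
togo(.5375,.0425,.2,-10.5)
E
```

```text
mouth [0.5377 0.0394 0.0789] 0.87 [320, 200]
rod_tip [0.5398 0.0417 0.0852] 0.9 [322, 199]
rod_tip [0.5392 0.039  0.086 ] 0.59 [322, 202]
t 8.5 tcp [0.5381 0.0421 0.2125] yang -10.6 z [ 0.001 -0.    -1.   ] go [ 0.3 -0.6 12.5] turn -0.001 F [-1.6  0.1 -1.2] open 0.255 grip 30.0
```

View pics/s4.png

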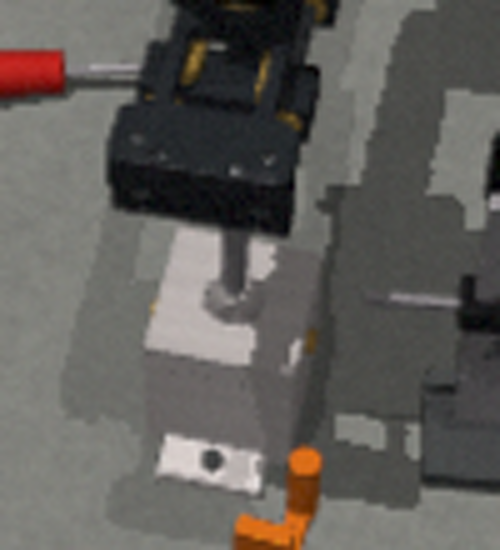

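The crop shows the foot centred over the funnel. I'll lower it into the bore.

>>> carry_out([
  [[1, 0, 0, 6, 0], [1, 0, 0, 12, 0], [1, 0, 0, 18, 0], [1, 0, 0, 23, 0], [1, 0, 0, 23, 0], [1, 0, 0, 23, 0]],
])

```text
clock: 9.1
eef_pos: [0.5375, 0.0425, 0.1885]
eef_rot: [-2.416, -2.008, 0.001]
contact_force: [0.2, -0.8, -1.9]
opening: 0.262
gripper_force: 30.0
```

```bash
python3 - <<'E'
from h import *
togo(.5375,.0425,.2,-10.5)
E
```

```text
t 9.1 tcp [0.5375 0.0425 0.1885] yang -10.5 z [-0.001  0.    -1.   ] go [  0.    0.  -11.5] turn -0.001 F [ 0.2 -0.8 -1.9] open 0.262 grip 30.0
```

>>> carry_out([
  [[1, 0, 0, 3, 0], [1, 0, 0, 6, 0], [1, 0, 0, 9, 0], [1, 0, 0, 12, 0], [1, 0, 0, 14, 0], [1, 0, 0, 16, 0], [1, 0, 0, 16, 0], [1, 0, 0, 16, 0]],
])

```text
clock: 9.9
eef_pos: [0.5372, 0.0425, 0.1721]
eef_rot: [-2.416, -2.008, 0.001]
contact_force: [1.0, 0.6, -2.8]
opening: 0.26
gripper_force: 30.0
```

>>> carry_out([
  [[1, 0, 0, 2, 0], [1, 0, 0, 4, 0], [1, 0, 0, 4, 0]],
])

```text
clock: 10.2
eef_pos: [0.5372, 0.0425, 0.1682]
eef_rot: [-2.416, -2.008, 0.001]
contact_force: [0.7, -0.0, -2.6]
opening: 0.259
gripper_force: 30.0
```

>>> carry_out([
  [[1, 0, 0, 2, 0], [1, 0, 0, 4, 0], [1, 0, 0, 4, 0]],
])

```text
clock: 10.5
eef_pos: [0.5372, 0.0425, 0.164]
eef_rot: [-2.416, -2.008, 0.001]
contact_force: [1.0, 0.5, -3.3]
opening: 0.259
gripper_force: 30.0
```

>>> carry_out([
  [[1, 0, 0, 1.5, 0], [1, 0, 0, 3, 0]],
])

```text
clock: 10.7
eef_pos: [0.5377, 0.0424, 0.1619]
eef_rot: [2.416, 2.008, 0.0]
contact_force: [-0.9, 0.2, 3.4]
opening: 0.255
gripper_force: 30.0
```

>>> carry_out([
  [[1, 0, 0, 1.5, 0], [1, 0, 0, 3, 0]],
])

```text
clock: 10.9
eef_pos: [0.5377, 0.0424, 0.1589]
eef_rot: [2.416, 2.008, 0.0]
contact_force: [-1.9, 0.7, 3.1]
opening: 0.257
gripper_force: 30.0
```

>>> carry_out([
  [[1, 0, 0, 1.5, 0], [1, 0, 0, 3, 0]],
])

```text
clock: 11.1
eef_pos: [0.5377, 0.0424, 0.1558]
eef_rot: [2.416, 2.008, 0.0]
contact_force: [-1.1, 1.1, 5.7]
opening: 0.253
gripper_force: 30.0
```

>>> carry_out([
  [[1, 0, 0, 1, 0], [1, 0, 0, 2, 0]],
])

```text
clock: 11.3
eef_pos: [0.5378, 0.0424, 0.154]
eef_rot: [2.416, 2.008, 0.001]
contact_force: [-0.8, -0.2, 5.8]
opening: 0.258
gripper_force: 30.0
```

>>> carry_out([
  [[1, 0, 0, 0.5, 0], [1, 0, 0, 1, 0]],
])

```text
clock: 11.5
eef_pos: [0.5379, 0.0424, 0.1532]
eef_rot: [2.416, 2.008, 0.001]
contact_force: [-0.9, 0.7, 6.5]
opening: 0.259
gripper_force: 30.0
```

>>> carry_out([
  [[1, 0, 0, 1, 0], [1, 0, 0, 2, 0]],
])

```text
clock: 11.7
eef_pos: [0.5382, 0.0423, 0.1517]
eef_rot: [2.415, 2.007, 0.002]
contact_force: [-1.9, 0.5, 12.2]
opening: 0.253
gripper_force: 30.0
```

>>> carry_out([
  [[1, 0, 0, 0.7, 0], [1, 0, 0, 1.4, 0]],
])

```text
clock: 11.9
eef_pos: [0.5384, 0.0423, 0.1506]
eef_rot: [2.415, 2.007, 0.002]
contact_force: [-1.4, 0.1, 10.7]
opening: 0.256
gripper_force: 30.0
```

>>> carry_out([
  [[1, 0, 0, 0.3, 0], [1, 0, 0, 0.6, 0]],
])

```text
clock: 12.1
eef_pos: [0.5384, 0.0423, 0.15]
eef_rot: [2.415, 2.007, 0.002]
contact_force: [-2.7, -0.3, 11.3]
opening: 0.255
gripper_force: 30.0
```

```bash
python3 - <<'E'
from h import *
f=[]
for i in range(4):
    r.snapshot("wrist");f.append(r.state()["contact_force"][2])
print(np.round(f,1),r.state()["eef_pos"].round(4))
E
```

```text
[ 9.7 11.3  9.9 10.5] [0.5384 0.0423 0.15  ]
```

>>> carry_out([
  [[1, 0, 0, 0.4, 0], [1, 0, 0, 0.8, 0], [1, 0, 0, 0.8, 0]],
])

```text
clock: 12.6
eef_pos: [0.5385, 0.0423, 0.1493]
eef_rot: [2.415, 2.007, 0.002]
contact_force: [-1.8, 0.5, 12.6]
opening: 0.255
gripper_force: 30.0
```

>>> carry_out([
  [[0.6, 0, 0, 0, 0], [0.6, 0, 0, 0, 0], [0.6, 0, 0, 0, 0], [0.6, 0, 0, 0, 0], [0.5, 0, 0, 0, 0], [0.5, 0, 0, 0, 0]],
])

```text
clock: 13.2
eef_pos: [0.5374, 0.0424, 0.1477]
eef_rot: [-2.416, -2.008, 0.0]
contact_force: [-0.1, 1.0, -1.2]
opening: 0.498
gripper_force: 0.0
```

>>> carry_out([
  [[0.5, 0, 0, 0, 0], [0.3, 0, 0, -15, 0], [0.2, 0, 0, -50, 0], [0, 0, 0, -90, 0], [0, -30, 0, -105, 0], [0, -60, 0, -105, 0], [0, -60, 0, -105, 0], [0, -60, 0, -105, 0], [0, -60, 0, -105, 0]],
])

```text
clock: 14.1
eef_pos: [0.5264, -0.0158, 0.2525]
eef_rot: [-2.415, -2.008, 0.0]
contact_force: [-0.3, -0.1, -0.1]
opening: 0.999
gripper_force: 0.0
```

```bash
python3 - <<'E'
from h import *
p,q=wrist("w5",(210,0,410,280,2.1)); 
print(p["fx"],"cam",(-q["R"].T@q["t"]).round(3),q["R"].round(3).tolist())
np.savez("v5",c=p["color"],R=q["R"],t=q["t"],k=[p["fx"],p["fy"],p["cx"],p["cy"]])
for l in["rod_top","pointer_tip","pointer_grip","gauge"]:
    for d in r.mark_of(p,l)[:3]: print(l,np.round(d["position"],4),round(d["conf"],2),proj(q,d["position"]))
togo(.5375,.0425,.2,-10.5)
E
```

```text
319.9706241690364 cam [0.541 0.06  0.372] [[0.983, -0.182, -0.003], [-0.173, -0.939, 0.297], [-0.057, -0.291, -0.955]]
rod_top [0.5369 0.0448 0.1615] 0.64 [318, 124]
pointer_tip [0.5533 0.1002 0.1096] 0.76 [327, 40]
pointer_tip [6.935e-01 1.000e-04 8.890e-02] 0.61 [504, 136]
pointer_grip [0.6517 0.0749 0.119 ] 0.76 [467, 48]
gauge [ 7.13e-01  5.05e-02 -1.00e-04] 0.8 [477, 78]
gauge [ 0.2918 -0.2223 -0.0007] 0.65 [183, 338]
t 14.35 tcp [ 0.5265 -0.0159  0.2526] yang -10.5 z [-0.  0. -1.] go [59.4  0.2 52.6] turn 0.0 F [-0.6  0.4  0.4] open 0.999 grip 0.0
```

View pics/w5.png

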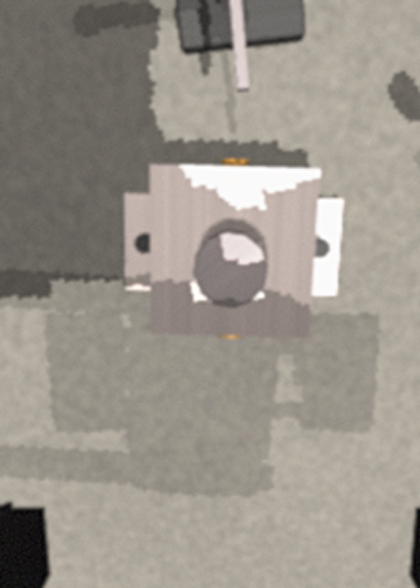

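The crop shows the rod standing upright in the bore, head centred at full-image (319,125), and the gauge blade tip at (325,42). Next I'll go above the pointer handle with the jaws turned to close along the gauge's y.

>>> carry_out([
  [[0, 30, -15, -17, 0.15], [0, 60, -30, -17, 0.3], [0, 90, -45, -17, 0.45], [0, 130, -55, -17, 0.6], [0, 169, -67, -17, 0.75], [0, 169, -67, -17, 0.9], [0, 169, -67, -17, 1.05], [0, 169, -67, -17, 1.2], [0, 169, -67, -17, 1.35], [0, 169, -67, -17, 1.49]],
])

```text
clock: 15.35
eef_pos: [0.4915, 0.1624, 0.2698]
eef_rot: [3.138, -0.157, -0.0]
contact_force: [0.4, 0.4, -0.0]
opening: 1.004
gripper_force: 0.0
```

>>> carry_out([
  [[0, 0, 0, 0, 0], [0, 0, 0, 0, 0], [0, 0, 0, 0, 0]],
])

```text
clock: 15.65
eef_pos: [0.4916, 0.162, 0.2699]
eef_rot: [3.138, -0.143, -0.0]
contact_force: [-0.9, -0.1, -0.4]
opening: 0.998
gripper_force: 0.0
```

```bash
python3 - <<'E'
from h import *
p,q=wrist("w6")
print("cam",(-q["R"].T@q["t"]).round(3))
for l in["rod_top","pointer_tip","pointer_grip","gauge"]:
    for d in r.mark_of(p,l)[:2]: print(l,np.round(d["position"],4),round(d["conf"],2),proj(q,d["position"]))
togo(.491,.163,.2,-96)
print(r.state()["joints"].round(2), r.state()["contact_force"])
E
```

```text
cam [0.569 0.155 0.39 ]
rod_top [0.5326 0.0411 0.1622] 0.66 [486, 136]
pointer_tip [0.5529 0.0982 0.1075] 0.73 [388, 111]
pointer_grip [0.4949 0.1636 0.1354] 0.85 [317, 192]
gauge [ 0.5574  0.1567 -0.0011] 0.84 [319, 108]
gauge [ 0.1998  0.336  -0.0026] 0.66 [223, 361]
t 15.9 tcp [0.4916 0.1618 0.2699] yang -95.4 z [ 0.  0. -1.] go [-0.7 -1.1 69.9] turn 0.011 F [ 0.1 -0.4 -0.3] open 1.002 grip 0.0
[0.09 0.05 1.74 0.   1.35 1.75] [ 0.0802842  -0.42063368 -0.25418052]
```

View pics/w6.png

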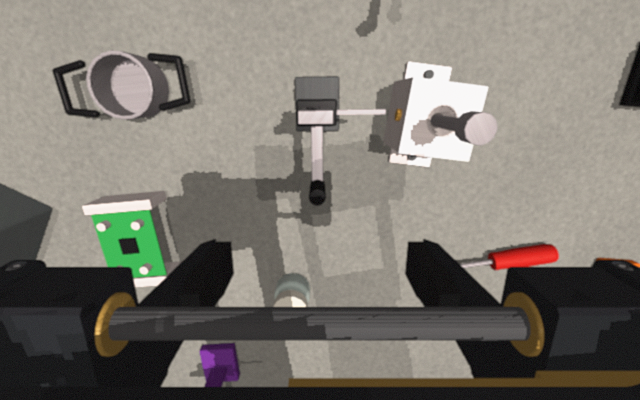

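The view shows the handle at (317,192), the blade tip at (388,112) and the rod head at (481,129). The jaws line up with the gauge. I'll go down and grip the handle.

>>> carry_out([
  [[0, 2, -1.7, 45, 0], [0, 2, -1.7, 90, 0], [0.3, 2, -1.7, 115, 0], [0.5, 2, -1.7, 127, 0], [0.5, 2, -1.7, 127, 0], [1, 2, -1.7, 127, 0], [1, 2, -1.7, 127, 0], [1, 2, -1.7, 127, 0], [1, 2, -1.7, 127, 0], [1, 2, -1.7, 127, 0]],
], force=25)

```text
clock: 16.9
eef_pos: [0.4941, 0.1634, 0.1435]
eef_rot: [-3.138, 0.148, -0.002]
contact_force: [-0.0, 0.3, -0.3]
opening: 0.298
gripper_force: 0.0
```

>>> carry_out([
  [[1, 0, 0, 0, 0], [1, 0, 0, 0, 0], [1, 0, 0, 0, 0], [1, 0, 0, 0, 0]],
])

```text
clock: 17.3
eef_pos: [0.4938, 0.1635, 0.143]
eef_rot: [-3.138, 0.148, -0.0]
contact_force: [-0.6, 0.5, 1.0]
opening: 0.15
gripper_force: 25.0
```

```bash
python3 - <<'E'
from h import *
togo(.4935,.1633,.143,-96)
E
```

```text
t 17.3 tcp [0.4938 0.1635 0.143 ] yang -95.4 z [ 0.  0. -1.] go [-0.3  0.2  0. ] turn 0.01 F [-0.6  0.5  1. ] open 0.15 grip 25.0
```

>>> carry_out([
  [[1, 0, 0, -8, 0], [1, 0, 0, -18, 0], [1, 0, 0, -28, 0], [1, 0, 0, -38, 0], [1, 0, 0, -45, 0], [1, 0, 0, -48, 0], [1, 0, 0, -48, 0], [1, 0, 0, -48, 0]],
])

```text
clock: 18.1
eef_pos: [0.4938, 0.1635, 0.1914]
eef_rot: [-3.138, 0.148, -0.001]
contact_force: [-0.1, 3.4, 1.9]
opening: 0.153
gripper_force: 25.0
```

```bash
python3 - <<'E'
from h import *
togo(.4935,.1633,.191,-96)
p,q=wrist("w7")
for l in["rod_top","pointer_tip","pointer_grip"]:
    for d in r.mark_of(p,l)[:2]: print(l,np.round(d["position"],4),round(d["conf"],2),proj(q,d["position"]))
for n in["top","scene"]:
    p=r.snapshot(n)
    for l in["rod_top","pointer_tip","pointer_grip"]:
        for d in r.mark_of(p,l)[:4]: print(n,l,np.round(d["position"],4),round(d["conf"],2),proj(p,d["position"]))
E
```

```text
t 18.1 tcp [0.4938 0.1635 0.1914] yang -95.4 z [ 0.  0. -1.] go [-0.3  0.2  0.4] turn 0.01 F [-0.1  3.4  1.9] open 0.153 grip 25.0
rod_top [0.5341 0.042  0.158 ] 0.8 [563, 154]
pointer_tip [0.5549 0.1007 0.1559] 0.71 [440, 121]
pointer_grip [0.4956 0.1629 0.185 ] 0.9 [321, 275]
top rod_top [0.5385 0.0427 0.1573] 0.41 [309, 166]
top rod_top [0.5369 0.0454 0.0257] 0.3 [309, 177]
top pointer_tip [ 0.698  -0.0016  0.0896] 0.69 [326, 116]
top pointer_tip [0.5484 0.0975 0.1552] 0.37 [287, 162]
top pointer_grip [0.6479 0.0655 0.1149] 0.66 [301, 130]
top pointer_grip [ 0.2262 -0.2107  0.1168] 0.49 [408, 290]
scene rod_top [0.5337 0.0401 0.1598] 0.78 [337, 207]
scene pointer_tip [0.552  0.1015 0.1506] 0.85 [365, 217]
scene pointer_tip [ 0.2862 -0.276   0.0928] 0.7 [218, 147]
scene pointer_tip [ 0.6949 -0.0064  0.09  ] 0.61 [313, 289]
scene pointer_tip [0.2045 0.2772 0.0936] 0.58 [423, 128]
scene pointer_grip [0.4881 0.1623 0.1847] 0.73 [393, 184]
scene pointer_grip [0.1332 0.3337 0.1165] 0.73 [442, 104]
scene pointer_grip [0.6514 0.069  0.1176] 0.72 [350, 264]
scene pointer_grip [ 0.2283 -0.2102  0.1156] 0.48 [245, 126]
```

>>> carry_out([
  [[0.8, 0, 0, 0, 0], [0.7, 0, 0, 0, 0], [0.6, 0, 0, 0, 0], [0.6, 0, 0, -10, 0], [0.5, 0, 0, -40, 0], [0.3, 0, 0, -70, 0], [0, 0, 0, -75, 0], [0, 0, 0, -75, 0], [0, 0, 0, -75, 0]],
])

```text
clock: 19.6
eef_pos: [0.4931, 0.1632, 0.2649]
eef_rot: [3.138, -0.148, -0.002]
contact_force: [-0.6, -0.5, -0.0]
opening: 0.832
gripper_force: 0.0
```

```bash
python3 - <<'E'
from h import *
togo(.53,.163,.27,-96)
p,q=wrist("w8")
np.savez("v8",c=p["color"],R=q["R"],t=q["t"],k=[p["fx"],p["fy"],p["cx"],p["cy"]])
for l in["rod_top","pointer_tip","pointer_grip"]:
    for d in r.mark_of(p,l)[:2]: print(l,np.round(d["position"],4),round(d["conf"],2),proj(q,d["position"]))
E
```

```text
t 19.6 tcp [0.4931 0.1632 0.2649] yang -95.4 z [-0.002 -0.    -1.   ] go [36.7 -3.3 -5.2] turn 0.01 F [-0.6 -0.5 -0. ] open 0.832 grip 0.0
rod_top [0.5381 0.0428 0.1625] 0.93 [489, 130]
pointer_tip [0.554  0.1015 0.1596] 0.66 [401, 114]
pointer_grip [0.4921 0.1619 0.1833] 0.81 [322, 219]
```

>>> carry_out([
  [[0, 0, 45, 0, 0], [0, 0, 90, 0, 0], [0, 0, 135, 0, 0], [0, 0, 170, 0, 0], [0, 0, 190, 0, 0], [0, 0, 190, 0, 0], [0, 0, 190, 0, 0], [0, 0, 190, 0, 0]],
])

```text
clock: 20.6
eef_pos: [0.4758, -0.0249, 0.2656]
eef_rot: [-3.138, 0.147, 0.001]
contact_force: [-0.8, -0.3, 0.2]
opening: 1.002
gripper_force: 0.0
```

```bash
python3 - <<'E'
from h import *
p,q=wrist("w9")
np.savez("v9",c=p["color"],R=q["R"],t=q["t"],k=[p["fx"],p["fy"],p["cx"],p["cy"]])
for l in["rod_top","pointer_tip"]:
    for d in r.mark_of(p,l)[:2]: print(l,np.round(d["position"],4),round(d["conf"],2),proj(q,d["position"]))
a=np.load("v8.npz")["c"][95:165,380:520];u,v=proj(q,[.545,.072,.158]);print(u,v)
b=p["color"][v-35:v+35,u-70:u+70]
im=np.vstack([cv2.resize(x,None,fx=4.2,fy=4.2,interpolation=cv2.INTER_NEAREST) for x in(a,b)])
cv2.imwrite("pics/st.png",im[:,:,::-1]);print(im.shape)
E
```

```text
rod_top [0.5364 0.0412 0.1626] 0.83 [216, 133]
pointer_tip [0.5523 0.1006 0.1573] 0.68 [129, 117]
pointer_tip [0.5362 0.0412 0.0266] 0.66 [254, 120]
172 124
(588, 588, 3)
```

View pics/st.png

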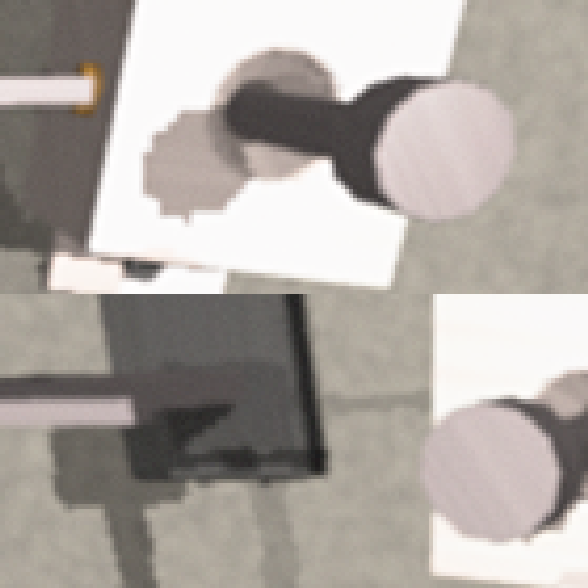

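The composite shows the rod's top disc at (485.2,130.1) and (218.4,131.0), and the blade's upper end edge at (402.1,115.9) and (133.2,116.5). I'll triangulate both.

```bash
python3 - <<'E'
from h import *
V=[np.load(f"v{i}.npz") for i in(8,9)]
P=[np.array([[v["k"][0],0,v["k"][2]],[0,v["k"][1],v["k"][3]],[0,0,1]])@np.c_[v["R"],v["t"]] for v in V]
for n,a,b in(("rod",(485.2,130.1),(218.4,131.0)),("tip",(402.1,115.9),(133.2,116.5)),("tip+1px",(402.1,115.9),(134.2,116.5))):
    X=cv2.triangulatePoints(P[0],P[1],np.array(a),np.array(b)).ravel();X=X[:3]/X[3]
    e=[np.round(proj(dict(R=v["R"],t=v["t"],fx=v["k"][0],fy=v["k"][1],cx=v["k"][2],cy=v["k"][3]),X)-np.array(q),1) for v,q in zip(V,(a,b))]
    print(n,X.round(4),e)
# objective disc centres: fit ellipse to smooth bright blob
for v,(u,w) in zip(V,((485,130),(218,131))):
    hsv=cv2.cvtColor(v["c"],cv2.COLOR_RGB2LAB).astype(int);ref=np.median(hsv[w-4:w+5,u-4:u+5].reshape(-1,3),0)
    m=(np.abs(hsv-ref)*[1,3,3]).max(2)<14;m=m.astype(np.uint8);m[:w-24]=0;m[w+24:]=0;m[:,:u-24]=0;m[:,u+24:]=0
    n,l,st,c=cv2.connectedComponentsWithStats(m);k=l[w,u];print(st[k],c[k].round(2))
togo(.4935,.1633,.265,-96)
E
```

```text
rod [0.5372 0.0415 0.1547] [array([-0.2, -0.1]), array([-0.4,  0. ])]
tip [0.5525 0.0996 0.1538] [array([-0.1,  0.1]), array([-0.2, -0.5])]
tip+1px [0.5524 0.0994 0.153 ] [array([-0.1,  0.1]), array([-0.2, -0.5])]
[470 115  32  31 764] [485.46 130.16]
[202 114  32  34 812] [217.76 131.06]
t 20.75 tcp [ 0.4759 -0.0248  0.2658] yang -95.3 z [-0.  0. -1.] go [ 1.000e-01 -1.889e+02  8.000e-01] turn 0.012 F [-0.4  0.3 -0.7] open 1.002 grip 0.0
```

```bash
python3 - <<'E'
from h import *
for i,rod,tip in((8,(485,130),(402,116)),(9,(218,131),(133,116))):
    g=cv2.cvtColor(np.load(f"v{i}.npz")["c"],cv2.COLOR_RGB2GRAY).astype(int)
    print("tip rows",[g[tip[1]+k,tip[0]-5:tip[0]+5].tolist() for k in(-1,0,1)])
    for e in(-17,16): print("rod edge from",rod[0]+e-4,g[rod[1]-1:rod[1]+2,rod[0]+e-4:rod[0]+e+6].mean(0).round().tolist())
E
```

```text
tip rows [[231, 231, 232, 232, 211, 160, 122, 105, 96, 87], [228, 229, 230, 231, 206, 151, 116, 104, 93, 90], [230, 228, 231, 230, 204, 145, 111, 97, 89, 93]]
rod edge from 464 [67.0, 69.0, 66.0, 67.0, 90.0, 147.0, 201.0, 217.0, 214.0, 214.0]
rod edge from 497 [203.0, 202.0, 201.0, 200.0, 195.0, 184.0, 174.0, 175.0, 179.0, 181.0]
tip rows [[183, 185, 190, 187, 166, 120, 86, 83, 84, 81], [188, 190, 189, 188, 171, 129, 86, 78, 81, 79], [189, 187, 189, 191, 180, 143, 96, 77, 82, 76]]
rod edge from 197 [175.0, 176.0, 173.0, 173.0, 174.0, 184.0, 191.0, 189.0, 190.0, 190.0]
rod edge from 230 [198.0, 199.0, 200.0, 202.0, 179.0, 123.0, 85.0, 76.0, 80.0, 79.0]
```

Rod top is at about 154.9 mm and the tip at about 153.8 mm. I'll regrip the handle and raise it about 1.1 mm.

>>> carry_out([
  [[0, 0, -45, 0, 0], [0, 0, -90, 0, 0], [0, 0, -135, 0, 0], [0, 0, -170, 0, 0], [0, 0, -190, 0, 0], [0, 0, -190, 0, 0], [0.3, 0, -190, 0, 0], [0.5, 0, -190, 30, 0], [0.5, 0, -190, 60, 0], [0.5, 0, -190, 75, 0]],
])

```text
clock: 21.75
eef_pos: [0.4924, 0.162, 0.1885]
eef_rot: [3.137, -0.15, -0.005]
contact_force: [-0.6, -0.2, 0.1]
opening: 0.663
gripper_force: 0.0
```

>>> carry_out([
  [[0.5, 0, 0, 0, 0], [1, 0, 0, 0, 0], [1, 0, 0, 0, 0], [1, 0, 0, 0, 0], [1, 0, 0, 0, 0], [1, 0, 0, 0, 0], [1, 0, 0, 0, 0], [1, 0, 0, 0, 0]],
])

```text
clock: 22.55
eef_pos: [0.4941, 0.1635, 0.1914]
eef_rot: [-3.138, 0.148, -0.002]
contact_force: [1.0, 0.6, 2.3]
opening: 0.142
gripper_force: 25.0
```

>>> carry_out([
  [[1, 0, 0, -0.6, 0], [1, 0, 0, -1.2, 0], [1, 0, 0, -1.2, 0], [1, 0, 0, -1.2, 0], [1, 0, 0, -1.2, 0]],
])

```text
clock: 23.05
eef_pos: [0.4941, 0.1635, 0.192]
eef_rot: [-3.138, 0.148, -0.001]
contact_force: [4.9, 1.9, -3.4]
opening: 0.152
gripper_force: 25.0
```

>>> carry_out([
  [[1, 0, 0, -0.6, 0], [1, 0, 0, -0.6, 0], [1, 0, 0, -0.6, 0]],
])

```text
clock: 23.35
eef_pos: [0.4941, 0.1635, 0.1926]
eef_rot: [-3.138, 0.149, -0.001]
contact_force: [5.3, 2.1, -3.7]
opening: 0.149
gripper_force: 25.0
```

>>> carry_out([
  [[0.8, 0, 0, 0, 0], [0.7, 0, 0, 0, 0], [0.6, 0, 0, 0, 0], [0.6, 0, 0, -10, 0], [0.5, 0, 0, -40, 0], [0.3, 0, 0, -70, 0], [0, 0, 0, -73, 0], [0, 0, 0, -73, 0], [0, 0, 0, -73, 0], [0, 0, 0, -73, 0]],
])

```text
clock: 24.35
eef_pos: [0.493, 0.1632, 0.2643]
eef_rot: [3.138, -0.148, -0.004]
contact_force: [-0.4, 1.1, -0.6]
opening: 0.916
gripper_force: 0.0
```

```bash
cat >> h.py <<'E'
def keep(i):
    p,q=wrist(f"k{i}");np.savez(f"v{i}",c=p["color"],R=q["R"],t=q["t"],k=[p["fx"],p["fy"],p["cx"],p["cy"]])
    return p,q
def edges(q,g,rod,tip):
    "horizontal subpixel edges of disc (both) and blade end, near predicted pixels"
    def cross(a,lo):
        d=np.abs(np.diff(a));k=d.argmax();A=np.median(a[max(0,k-5):max(1,k-1)]);B=np.median(a[k+3:k+7]);m=(A+B)/2
        for j in range(max(0,k-2),min(len(a)-1,k+3)):
            if (a[j]-m)*(a[j+1]-m)<=0: return lo+j+(m-a[j])/(a[j+1]-a[j])
    u,v=rod;t,w=tip
    f=lambda c,v,h:cross(g[v-1:v+2,c-h:c+h].mean(0),c-h)
    return f(u-17,v,8),f(u+16,v,8),f(t,w,8)
E
python3 - <<'E'
from h import *
p,q=keep(10);g=cv2.cvtColor(p["color"],cv2.COLOR_RGB2GRAY).astype(float)
a,b=proj(q,[.5372,.0415,.1549]),proj(q,[.5525,.0996,.1548]);print(a,b,edges(q,g,a,b));togo(.4935,.1633,.192,-96)
E
```

```text
[486, 130] [403, 116] (np.float64(469.3679775280899), np.float64(502.13513513513516), np.float64(407.7471264367816))
t 24.4 tcp [0.493  0.1633 0.2643] yang -95.4 z [-0.003 -0.    -1.   ] go [ 0.7 -0.1 72.3] turn 0.01 F [-0.5  0.2 -0.2] open 0.968 grip 0.0
```

>>> carry_out([
  [[0, 0, 45, 0, 0], [0, 0, 90, 0, 0], [0, 0, 135, 0, 0], [0, 0, 170, 0, 0], [0, 0, 190, 0, 0], [0, 0, 190, 0, 0], [0, 0, 190, 0, 0], [0, 0, 190, 0, 0], [0, 0, 190, 0, 0]],
])

```text
clock: 25.3
eef_pos: [0.4758, -0.0247, 0.2655]
eef_rot: [-3.138, 0.146, 0.001]
contact_force: [0.6, 0.3, -0.4]
opening: 1.001
gripper_force: 0.0
```

```bash
python3 - <<'E'
from h import *
p,q=keep(11);E={}
for i in(8,9,10,11):
    z=np.load(f"v{i}.npz");k=z["k"];Q=dict(R=z["R"],t=z["t"],fx=k[0],fy=k[1],cx=k[2],cy=k[3])
    g=cv2.cvtColor(z["c"],cv2.COLOR_RGB2GRAY).astype(float)
    a,b=proj(Q,[.5372,.0415,.1549]),proj(Q,[.5525,.0996,.154]);e=edges(Q,g,a,b)
    P=np.diag([1,1,1.])@np.array([[k[0],0,k[2]],[0,k[1],k[3]],[0,0,1]])@np.c_[z["R"],z["t"]]
    print(i,a,b,np.round(np.array(e,float),2));E[i]=(P,((e[0]+e[1])/2,a[1]),(e[2],b[1]))
for i,j in((8,9),(10,11)):
    for n in(1,2):
        X=cv2.triangulatePoints(E[i][0],E[j][0],np.array(E[i][n],float),np.array(E[j][n],float)).ravel();print(i,["","rod","tip"][n],(X[:3]/X[3]).round(4))
togo(.4935,.1633,.265,-96)
E
```

```text
8 [485, 130] [402, 116] [468.9  501.43    nan]
9 [218, 131] [133, 116] [201.85 234.71 132.94]
10 [486, 130] [402, 116] [469.37 502.14    nan]
11 [219, 131] [133, 116] [202.19 235.01 132.43]
8 rod [0.5372 0.0416 0.1548]
8 tip [nan nan nan]
10 rod [0.5371 0.0415 0.1548]
10 tip [nan nan nan]
t 25.35 tcp [ 0.4759 -0.0248  0.2656] yang -95.3 z [-0.  0. -1.] go [ 1.000e-01 -1.889e+02  6.000e-01] turn 0.012 F [-0.3  0.1 -0.3] open 1.001 grip 0.0
  return _methods._mean(a, axis=axis, dtype=dtype,
  ret = ret.dtype.type(ret / rcount)
```

```bash
python3 - <<'E'
from h import *
G=[];P=[]
for i in(10,11):
    z=np.load(f"v{i}.npz");k=z["k"];P.append(np.array([[k[0],0,k[2]],[0,k[1],k[3]],[0,0,1]])@np.c_[z["R"],z["t"]]);G.append(cv2.cvtColor(z["c"],cv2.COLOR_RGB2GRAY).astype(int))
for k in(-1,0,1):
    a=G[0][116+k,398:410];m=166;j=np.nonzero((a[:-1]>=m)&(a[1:]<m))[0][0];u=398+j+(a[j]-m)/(a[j]-a[j+1])
    X=cv2.triangulatePoints(P[0],P[1],np.array([u,115.9]),np.array([132.43,116.5])).ravel();print(a.tolist(),u.round(2),(X[:3]/X[3]).round(4))
E
```

```text
[228, 229, 230, 229, 195, 135, 105, 95, 88, 109, 187, 245] 402.48 [0.5524 0.0997 0.1548]
[227, 228, 229, 225, 188, 131, 102, 92, 86, 117, 205, 250] 402.39 [0.5524 0.0998 0.1547]
[227, 230, 228, 216, 173, 118, 97, 90, 87, 128, 223, 253] 402.13 [0.5524 0.0999 0.1545]
```

The tip (154.7 mm) and the rod top (154.8 mm) are level, and the arm is clear of everything, so I'm handing in.

```bash
python3 -c "
from station import r
print(r.close_job())"
```

```text
the job is handed in; nothing more can be done
None
```

The job is handed in at about 25 s: the rod was pressed home with about 12 N and left standing in the bore, the real gauge's pointer measures 154.7 mm against the rod top's 154.8 mm, and I had no contact with the other pins, the reel or the jar that I know of.

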